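# Load the reader carriage and slide it to its detent

### The arm

A 6-joint arm with a two-finger parallel gripper is mounted at the origin on the work surface. World frame = base frame: x ahead of the robot, y to its left, z up, the work surface at z = 0. Lengths are in mm, angles in rad, forces in N, time in s.
With the tool pointing down it reaches from about 400 to 925 mm from the base axis. Payload 12.5 kg.
Tool frame: the origin (TCP) lies at the centre of the arm's flange, where the gripper is bolted on; the fingertips stand 190 mm ahead of it and the grasp point (between the pads) lies 171 mm ahead of it; z points along the fingers, y is the line along which they close (so a half turn about z gives the same grasp; the last joint's range is limited). The gripper opens to 95 mm and grips with 3 to 60 N. Pads are 20 mm wide; open, the fingers measure 119 mm over their backs; the gripper's body (75 mm by 180 mm) begins 59 mm behind the grasp point.
Start: joints at [-1.314, 0.491, 1.559, -0, 1.092, -0.106], TCP at [221.827, -584.309, 404.761] pointing down, gripper open.
Joint ranges: [-3.1, 3.1], [-0.84, 2.19], [0.05, 2.79], [-1.13, 4.28], [0.06, 2.93], [-2.69, 2.69]. Speed limits (rad/s): [2.22, 2.22, 2.79, 3.14, 3.14, 3.14].

### API

Orientations are given as [roll, pitch, yaw] about the fixed x, y, z axes, in that order (R = Rz(yaw) Ry(pitch) Rx(roll)).
In Python, from cell import env, read_camera, search_frame, cut_out gives the robot as it stands. The module is installed in compiled form; this text tells all that it offers.
- The arm moves only by the tool move_arm, never from a script. Its argument "commands" is a list of rows, each a list of 3 entries, a list of its own where there are three numbers: the shift along the world's x, y, z normalised to -1 to 1, where 1 is 0.03 m, then the turn about the world's z normalised to -1 to 1, where 1 is 0.08 rad, then the opening, from -1 (shut) to 1 (fully open), so that 0 is half open. A call has 1 to 20 rows; each row shifts and turns the commanded pose from where the row before left it; what a row does not reach is not made up. A row lasts 1/12 s, in which the tool goes at most 41.7 mm and 7.16 degrees, less where a joint would pass 70% of its speed; a pose out of reach is approached as far as the arm can. A call with a number of a shift or a turn outside -1 to 1 is refused whole. A call with a gripper value outside its range is refused whole. The fingers move at their own pace and stop on an object; the grip force is fixed at half the most. Time passes only in rows, so rows that do not move let the fingers close. It gives the time, the measured TCP pose, the force, the opening and the grip force at its end, in the units of the state.
- env.state(): the state, without advancing time (a new reading comes with each control period).
- read_camera(name): name is "scene" or "top"; returns a dict with "image" (420x560x3 uint8, red, green, blue), "fx", "fy", "cx", "cy" (pixels), "rvec" (rotation vector, rad) and "tvec" (3), from world to camera coordinates, as OpenCV has them. Camera axes: x right, y down, z forward; pixel columns grow to the right and rows downward; lengths in mm; the calibration is good to about 2 mm. A picture is of the moment at which its call begins. There is no depth.
- env.job_done(): hands the job in; it is judged then, once.
Trained networks look in a picture, given as the dict that the camera call returned (one of the last four; its "shot" number tells which), for a name from the list of things; names that differ only in an ending like _2 or _b are one class to them, and where a whole thing is asked for, a point or a joint stands for the part that bears it (a point fixed in the world has none). Each returns a list of dicts, best first, with "confidence" (0 to 1); they miss things now and then, are a little off and sometimes report something else, mostly with a low value. They report only what shows in the picture. A call takes as long as a camera call. They do not tell look-alikes from the thing itself.
- search_frame(thing, picture): "at" ([column, row] in pixels, amid what is visible of it).
- cut_out(thing, picture): "region" (420x560 bool, what is visible of it) and "at" ([column, row] in pixels, amid what is visible of it).
The state is a dict: "t": time; "joints": joint angles; "qvel": joint speeds; "tau": joint torques, N m; "eef_pos": TCP position; "tcp_rot": TCP orientation; "ft_force": force on the tool from outside, world axes, zero at the start; "moment": the same for the moment, N m; "opening": opening from 0.0 (shut) to 1.0 (fully open); "grip_force": force on a finger pad.
Only numpy, scipy, OpenCV 4.12 (cv2) and the standard library are available. Lean on these libraries where they do the work, as an engineer would, in place of code of your own. Each camera call takes 0.05 s, during which the arm holds its last target. There are 200 camera calls.

### The job

Two of the four pockets in the yellow sample carriage are empty: while the carriage stands at its loading end, fill just those with spare vials from the green rack, leaving the vials already in the carriage in their pockets and the spare you do not need in the rack. Then take the red handle and slide the carriage along its rail until the spring ball clicks into the notch, without running on to the end stop, and finish holding the handle there with the carriage still in the notch: do not let go. Leave the other things on the bench where they are.

Things in the scene. Friction and masses are not known exactly. Their poses are not given: they have to be found in the camera images.
- carriage: Yellow carriage on the rail, 40 mm wide (its x, across the rail), 195 mm long (its y, along the rail), top 44 mm above the bench. Origin at the centre of its underside, 14 mm above the bench. At the loading end, where it starts, its origin is at y = -0.070 in the rail's frame; it slides to the rail's +y, drag about 1 N. The ball meets the notch after 40 to 90 mm of travel; end stop at 125 mm.
- rail: Fixed aluminium rail plate, 100 mm across (x -35 to +65 mm), 360 mm long (y), 10 mm thick, with a grey reading head (55 mm high) on its -x side near the +y end. Origin under the rail line, at mid-length; y along the rail.
- handle (a point): Centre, 66 mm above the bench, of the red upright paddle on the carriage's trailing (-y) end: 12 mm thick across the rail (x), 22 mm along the rail (y), from 44 to 88 mm above the bench. y points the way the carriage is to slide. Pinch it across the rail; the nearest pocket's centre is 40.5 mm ahead of it.
- ball (a joint): Position (m) of the 10 mm spring ball of the blue catch (18 x 26 mm, top 34 mm above the bench) on the carriage's +x side, placed anew each time. About 0.0007: pushed back, riding the steel strip on the carriage. 0.0043: fully out in the strip's one notch, 0.0025 when 2.4 mm off centre. Within 4 mm the spring draws an unheld carriage home (3 to 7 N); leaving the notch takes 7 N.
- pocket0 (a point): Floor centre of square pocket 0 of the carriage (0 nearest the handle, 40 mm pitch in the direction of sliding), 22 mm above the bench. Pocket 25.5 mm square, 22 mm deep, chamfered mouth 44 mm above the bench. z up, y along the rail, x across it. A seated vial's origin is at this point.
- pocket1 (a point): Floor centre of square pocket 1 of the carriage (0 nearest the handle, 40 mm pitch in the direction of sliding), 22 mm above the bench. Pocket 25.5 mm square, 22 mm deep, chamfered mouth 44 mm above the bench. z up, y along the rail, x across it. A seated vial's origin is at this point.
- pocket2 (a point): Floor centre of square pocket 2 of the carriage (0 nearest the handle, 40 mm pitch in the direction of sliding), 22 mm above the bench. Pocket 25.5 mm square, 22 mm deep, chamfered mouth 44 mm above the bench. z up, y along the rail, x across it. A seated vial's origin is at this point.
- pocket3 (a point): Floor centre of square pocket 3 of the carriage (0 nearest the handle, 40 mm pitch in the direction of sliding), 22 mm above the bench. Pocket 25.5 mm square, 22 mm deep, chamfered mouth 44 mm above the bench. z up, y along the rail, x across it. A seated vial's origin is at this point.
- vial1: Closed sample vial, upright, amber glass body 22 mm across and 42 mm high with a white cap 22.4 mm across and 20 mm high on it, 62 mm in all, 24 to 40 g. Origin at the centre of its underside, z up its axis. Stands in one of the carriage's four pockets at the start (which one differs).
- vial2: Closed sample vial, upright, amber glass body 22 mm across and 42 mm high with a white cap 22.4 mm across and 20 mm high on it, 62 mm in all, 24 to 40 g. Origin at the centre of its underside, z up its axis. Stands in one of the carriage's four pockets at the start (which one differs).
- vial3: Closed sample vial, upright, amber glass body 22 mm across and 42 mm high with a white cap 22.4 mm across and 20 mm high on it, 62 mm in all, 24 to 40 g. Origin at the centre of its underside, z up its axis. A spare: stands in one of the green rack's five cells at the start (which one differs).
- vial4: Closed sample vial, upright, amber glass body 22 mm across and 42 mm high with a white cap 22.4 mm across and 20 mm high on it, 62 mm in all, 24 to 40 g. Origin at the centre of its underside, z up its axis. A spare: stands in one of the green rack's five cells at the start (which one differs).
- vial5: Closed sample vial, upright, amber glass body 22 mm across and 42 mm high with a white cap 22.4 mm across and 20 mm high on it, 62 mm in all, 24 to 40 g. Origin at the centre of its underside, z up its axis. A spare: stands in one of the green rack's five cells at the start (which one differs).
- rack: Fixed green rack 44 mm (x) by 205 mm (y), 30 mm high, five square cells of 25.5 mm in a row along its y at -80, -40, 0, 40 and 80 mm; cell floors 8 mm above the bench. Origin at the centre of its underside.
- small_bottle: Bystander: amber bottle with blue cap, 54 mm across, 120 mm high, origin under its centre.
- jar: Bystander: small glass jar, 44 mm across, 60 mm high, origin under its centre.
- beaker: Bystander: clear beaker 68 mm across, 90 mm high, origin under its centre.
Mind the look-alikes: they are no part of the job. What is shaped like the vial5 but black or turquoise is not meant. Leave any pink or turquoise look-alike of the vial3 alone.

How it is judged:
By the outcome, as a careful person would: the job done as asked, in the order asked, and still so for the second after the job is handed in, while the arm keeps its last pose, push and grip.
It also fails if it takes over 67 s, if anything falls off the work surface, if the arm or the gripper's body presses on something with over 40 N, if the wrist force passes 120 N, or if a joint passes its speed limit or range.

## Working session

There is one attempt and no reset: what is moved stays moved. The work goes in short steps, Python scripts to look and compute and a tool call to move; the robot and the scene stay as the last step left them, time stands still between calls to the robot, and variables do not carry over. Pictures are saved under pics/ and viewed, at most 10 in all, crops included, and the job is handed in when it is done.

Besides the shell and the picture viewer there is one more tool, called as a command line: name --argument value ..., lists and objects as JSON in quotes. move_arm: Moves the arm, as the interface text tells. Its arguments: {"type":"object","properties":{"commands":{"type":"array","items":{"type":"array"}}},"required":["commands"]}

```bash
mkdir -p pics; cat > h.py <<'E'
import numpy as np, cv2
from cell import env, read_camera, search_frame, cut_out
def ray(p,uv):
    K=np.array([[p['fx'],0,p['cx']],[0,p['fy'],p['cy']],[0,0,1.]])
    R=cv2.Rodrigues(np.array(p['rvec'],float))[0]; t=np.array(p['tvec'],float).ravel()
    return -R.T@t, R.T@np.linalg.solve(K,[uv[0],uv[1],1.])
def at_z(p,uv,z):
    c,d=ray(p,uv); return c+d*(z-c[2])/d[2]
def proj(p,X):
    K=np.array([[p['fx'],0,p['cx']],[0,p['fy'],p['cy']],[0,0,1.]])
    return cv2.projectPoints(np.array(X,float).reshape(-1,1,3),np.array(p['rvec'],float),np.array(p['tvec'],float),K,None)[0].reshape(-1,2)
def save(p,n): cv2.imwrite('pics/'+n,p['image'][:,:,::-1])
E
python3 - <<'E'
from h import *
s=env.state(); print({k:np.round(v,3).tolist() for k,v in s.items()})
for n in('top','scene'):
    p=read_camera(n); im=p['image']; save(p,n+'0.png')
    print(n,p['fx'],np.round(ray(p,(0,0))[0]))
    for th,z in(('carriage',44),('handle',88),('rail',10),('ball',34),('vial1',62),('vial3',62),('rack',30),('small_bottle',120),('jar',60),('beaker',90)):
        for d in search_frame(th,p)[:6]:
            print(th,round(d['confidence'],2),np.round(d['at']),np.round(at_z(p,d['at'],z)[:2]))
E
```

```text
{'t': 0.0, 'joints': [-1.314, 0.492, 1.559, -0.0, 1.092, -0.106], 'qvel': [-0.001, -0.001, 0.001, -0.0, 0.001, 0.002], 'tau': [0.001, -61.263, -25.818, 0.069, 0.048, -0.0], 'eef_pos': [221.806, -584.268, 404.142], 'tcp_rot': [-3.14, -0.0, 0.363], 'ft_force': [0.395, 0.761, 0.535], 'moment': [0.009, -0.044, 0.037], 'grip_force': 0.0, 'opening': 0.999}
top 404.66999073494355 [ 474.  -19. 1184.]
carriage 0.79 [286. 262.] [437. -20.]
handle 0.72 [384. 197.] [ 619. -284.]
rail 0.8 [252. 255.] [453.  78.]
ball 0.48 [303. 268.] [421. -69.]
vial1 0.65 [246. 182.] [659.  97.]
vial1 0.65 [206. 168.] [696. 211.]
vial1 0.61 [304. 266.] [427. -71.]
vial1 0.58 [209. 208.] [582. 196.]
vial1 0.48 [191. 166.] [702. 254.]
vial1 0.41 [261. 255.] [454.  49.]
vial3 0.65 [246. 182.] [659.  97.]
vial3 0.65 [206. 168.] [696. 211.]
vial3 0.61 [304. 266.] [427. -71.]
vial3 0.58 [209. 208.] [582. 196.]
vial3 0.48 [191. 166.] [702. 254.]
vial3 0.41 [261. 255.] [454.  49.]
rack 0.79 [260. 186.] [653.  59.]
small_bottle 0.66 [388. 197.] [ 616. -285.]
jar 0.72 [143. 231.] [515. 380.]
beaker 0.6 [416. 259.] [ 455. 
[... 235 characters left out ...]
 0.72 [285. 258.] [671.  65.]
ball 0.59 [292. 181.] [439. -30.]
vial1 0.75 [342. 293.] [715. 214.]
vial1 0.73 [356. 273.] [656. 222.]
vial1 0.7 [302. 253.] [661. 100.]
vial1 0.63 [315. 265.] [678. 138.]
vial1 0.62 [275. 236.] [645.  26.]
vial1 0.61 [281. 164.] [419. -72.]
vial3 0.75 [342. 293.] [715. 214.]
vial3 0.73 [356. 273.] [656. 222.]
vial3 0.7 [302. 253.] [661. 100.]
vial3 0.63 [315. 265.] [678. 138.]
vial3 0.62 [275. 236.] [645.  26.]
vial3 0.61 [281. 164.] [419. -72.]
rack 0.98 [285. 255.] [661.  60.]
small_bottle 0.72 [162. 187.] [ 677. -252.]
jar 0.8 [450. 260.] [534. 389.]
jar 0.31 [301. 256.] [667. 100.]
beaker 0.73 [183. 144.] [ 496. -325.]
beaker 0.24 [164. 187.] [ 651. -271.]
```

View pics/top0.png

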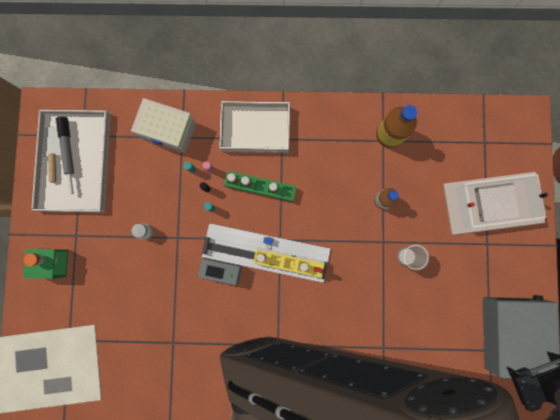

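View pics/scene0.png

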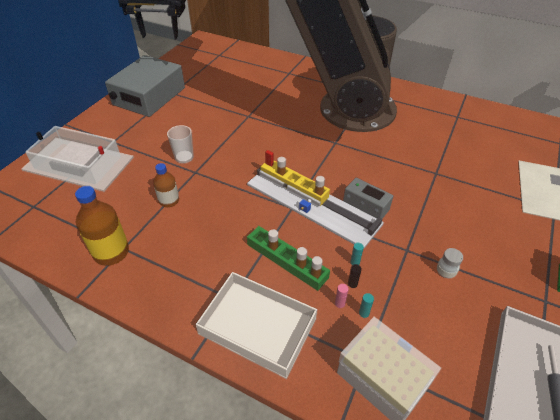

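The top view shows the red handle at about (318,270), the yellow carriage vials at about (304,266) and (261,257), the green rack vials at about (231,178), (246,182) and (273,187), and the blue catch at (268,241). The turquoise, black and pink look-alikes stand at columns 187–209. Next I fit the carriage and rack poses with both cameras.

```bash
cat >> h.py <<'E'
from scipy.optimize import minimize
def mask(im,lo,hi,c,r):
    m=cv2.inRange(cv2.cvtColor(im,cv2.COLOR_RGB2HSV),lo,hi)
    k=np.zeros_like(m); cv2.circle(k,tuple(int(v) for v in c),r,255,-1); m&=k
    n,l,st,_=cv2.connectedComponentsWithStats(cv2.morphologyEx(m,cv2.MORPH_CLOSE,np.ones((3,3))))
    return (l==1+np.argmax(st[1:,4])).astype(np.uint8)
def box(pose,L,W,z0,z1):
    x,y,a=pose; c,s=np.cos(a),np.sin(a)
    return [[x+c*u-s*v,y+s*u+c*v,z] for u in(-W/2,W/2) for v in(-L/2,L/2) for z in(z0,z1)]
S=8
def hullmask(pts,shape):
    m=np.zeros((shape[0]*S//2,shape[1]*S//2),np.uint8)
    cv2.fillConvexPoly(m,np.round((cv2.convexHull(pts.astype(np.float32)).reshape(-1,2)+.5)*S/2*16).astype(np.int32),1,shift=4); return m
def fit(views,L,W,z0,z1,p0):
    T=[]
    for p,m in views:
        c=cv2.findContours(cv2.resize(m,None,fx=S//2,fy=S//2,interpolation=cv2.INTER_NEAREST),0,2)[0]
        h=cv2.convexHull(np.vstack(c)); t=np.zeros((420*S//2,560*S//2),np.uint8); cv2.fillConvexPoly(t,h,1); T.append(t)
    def f(q):
        q=(q[0],q[1],q[2]/100); e=0
        for (p,_),t in zip(views,T):
            r=hullmask(proj(p,box(q,L,W,z0,z1)),(420,560)); e+=(r!=t).sum()/t.sum()
        return e
    best=minimize(f,[p0[0],p0[1],p0[2]*100],method='Nelder-Mead',options=dict(initial_simplex=[[p0[0]+a,p0[1]+b,p0[2]*100+c] for a,b,c in((0,0,0),(8,0,0),(0,8,0),(0,0,8))],xatol=.05,fatol=1e-4))
    return np.array([best.x[0],best.x[1],best.x[2]/100]),best.fun
E
cat > m.py <<'E'
from h import *
P={n:read_camera(n) for n in('top','scene')}
Y=((20,120,100),(34,255,255)); G=((45,100,40),(75,255,255))
my={'top':mask(P['top']['image'],*Y,(286,262),60),'scene':mask(P['scene']['image'],*Y,(295,182),60)}
mg={'top':mask(P['top']['image'],*G,(260,186),55),'scene':mask(P['scene']['image'],*G,(287,257),60)}
print([m.sum() for m in list(my.values())+list(mg.values())])
for nm,ms,a in(('car',my,(195,40,14,44,(437,-30,-.2))),('rack',mg,(205,44,0,30,(653,59,-.2)))):
    for vs in(('top',),('scene',),('top','scene')):
        print(nm,vs,*[np.round(v,3) for v in fit([(P[v],ms[v]) for v in vs],*a)])
t=P['top']['image'][160:290,195:335]; cv2.imwrite('pics/z1.png',cv2.resize(t,None,fx=5.5,fy=4.5,interpolation=2)[:,:,::-1])
s=P['scene']['image'][140:290,235:375]; cv2.imwrite('pics/z2.png',cv2.resize(s,None,fx=5,fy=4,interpolation=2)[:,:,::-1])
E
python3 m.py
```

```text
[np.uint64(775), np.uint64(834), np.uint64(810), np.uint64(1510)]
car ('top',) [ 4.34137e+02 -2.83810e+01 -1.85000e-01] 0.027
car ('scene',) [ 4.30086e+02 -2.63310e+01 -1.86000e-01] 0.149
car ('top', 'scene') [ 4.3424e+02 -2.6845e+01 -1.8300e-01] 0.281
rack ('top',) [ 6.54627e+02  5.89590e+01 -2.02000e-01] 0.032
rack ('scene',) [ 6.52121e+02  5.90410e+01 -2.05000e-01] 0.011
rack ('top', 'scene') [ 6.53709e+02  5.89260e+01 -1.99000e-01] 0.116
```

View pics/z1.png

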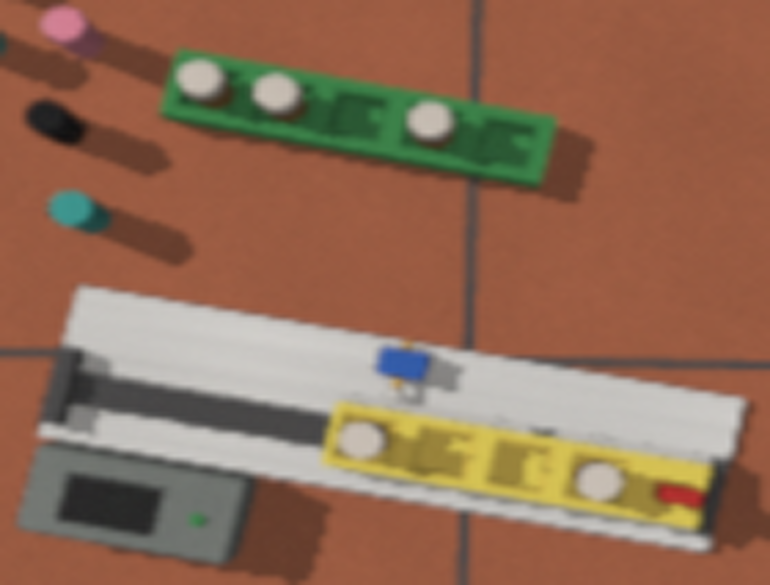

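View pics/z2.png

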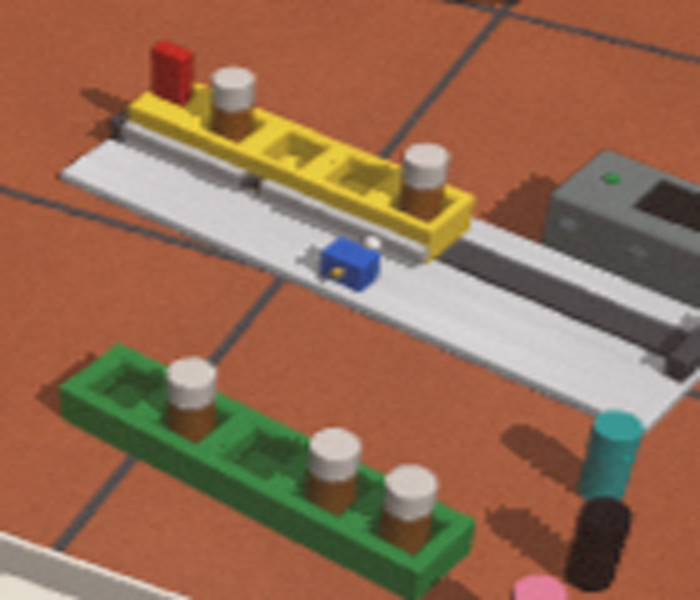

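Pockets 1 and 2 (the middle ones) are empty; rack cells +80, +40 and -40 hold spares. The notch shows as a dark gap in the strip at zoom (542,432), and the ball is at about (400,385).

```bash
cat > c.py <<'E'
from h import *
P={n:read_camera(n) for n in('top','scene')}
ca=np.array([433.5,-28.2]);a=-.185
ra=np.array([653.5,59.]);b=-.2
f=lambda o,a,v,u=0:o+v*np.array([-np.sin(a),np.cos(a)])+u*np.array([np.cos(a),np.sin(a)])
def cap(p,xy,z):  # cap centroid, refined: white blob within the cap silhouette hull
    t=np.linspace(0,6.28,24); q=np.array([[xy[0]+11.2*np.cos(k),xy[1]+11.2*np.sin(k),h] for k in t for h in(z-20,z)])
    im=cv2.cvtColor(p['image'],cv2.COLOR_RGB2HSV); w=cv2.inRange(im,(0,0,110),(179,75,255))
    k=np.zeros_like(w); cv2.circle(k,tuple(int(v) for v in np.round(proj(p,[[*xy,z-10]])[0])),9,255,-1)
    n,l,st,_=cv2.connectedComponentsWithStats(w&k); i=1+np.argmax(st[1:,4]); c=np.argwhere(l==i)[:,::-1].mean(0)
    h=cv2.convexHull(proj(p,q).astype(np.float32)); m=cv2.moments(h); e=c-np.array([m['m10'],m['m01']])/m['m00']
    return (at_z(p,c,z-10)-at_z(p,c-e,z-10))[:2],st[i,4]
for n,o,al,v,z in(('p0',ca,a,-62,84),('p3',ca,a,58,84),('r-40',ra,b,-40,70),('r40',ra,b,40,70),('r80',ra,b,80,70)):
    g=f(o,al,v)
    for k in P:
        x=g
        for _ in range(3): d,s=cap(P[k],x,z); x=x+d
        r=x-o; print(n,k,np.round(x,1),s,'local y,x',np.round([r@f(0,al,1),r@f(0,al,0,1)],1))
for k in P:
    p=P[k]; im=cv2.cvtColor(p['image'],cv2.COLOR_RGB2HSV)
    for nm,lo,hi,z,uv in(('red',(0,150,80),(8,255,255),66,proj(p,[[*f(ca,a,-101),66]])[0]),('blue',(105,120,80),(125,255,255),24,{'top':(268,241),'scene':(305,206)}[k])):
        m=cv2.inRange(im,lo,hi); kk=np.zeros_like(m); cv2.circle(kk,tuple(int(v) for v in uv),13,255,-1); c=np.argwhere(m&kk)[:,::-1]
        x=at_z(p,c.mean(0),z)[:2]; r=x-ca; print(nm,k,len(c),np.round(c.mean(0),1),np.round(x,1),'car y,x',np.round([r@f(0,a,1),r@f(0,a,0,1)],1))
p=P['top']; 
for nm,uv,z in(('notch',(195+542/5.5,160+432/4.5),34),('ball',(195+400/5.5,160+386/4.5),26)):
    r=at_z(p,uv,z)[:2]-ca; print(nm,'car y,x',np.round([r@f(0,a,1),r@f(0,a,0,1)],1))
p=P['scene']
for nm,uv,z in(('notch',(235+255/5,140+184/4),35),('ball',(235+372/5,140+243/4),28)):
    r=at_z(p,uv,z)[:2]-ca; print(nm,'car y,x',np.round([r@f(0,a,1),r@f(0,a,0,1)],1))
E
python3 c.py
```

```text
p0 top [426.8 -68.1] 56 local y,x [-40.4   0.7]
p0 scene [424.7 -68.2] 77 local y,x [-40.9  -1.3]
p3 top [448.9  49.6] 56 local y,x [79.3  0.8]
p3 scene [445.9  49.4] 82 local y,x [78.6 -2.1]
r-40 top [648.1  21.2] 62 local y,x [-38.1   2.2]
r-40 scene [643.3  20. ] 102 local y,x [-40.3  -2.3]
r40 top [664.  100.2] 61 local y,x [42.5  2.1]
r40 scene [659.9  98.8] 107 local y,x [40.3 -1.6]
r80 top [672.3 139.3] 63 local y,x [82.4  2.5]
r80 scene [667.9 138. ] 110 local y,x [80.3 -1.6]
red top 29 [318.4 269.8] [ 418.3 -109.5] car y,x [-82.7  -0. ]
blue top 43 [267.8 240.4] [496.5  32.7] car y,x [71.5 50.7]
red scene 227 [265.3 155.2] [ 411.6 -122.5] car y,x [-96.7  -4.2]
blue scene 89 [305.2 205.1] [493.9  33.9] car y,x [72.1 47.9]
notch car y,x [-9.2 22.4]
ball car y,x [68.5 35.6]
notch car y,x [-0.8 31.2]
ball car y,x [73.9 32.2]
```

move_arm --commands '[[[0.73,1,0],0.64,0.26],[[0.73,1,0],0.64,0.26],[[0.73,1,0],0.64,0.26],[[0.73,1,0],0.64,0.26],[[0.73,1,0],0.64,0.26],[[0.73,1,0],0.64,0.26],[[0.73,1,0],0.64,0.26],[[0.73,1,0],0.64,0.26],[[0.73,1,0],0.64,0.26],[[0.73,1,0],0.64,0.26],[[0.73,1,0],0.64,0.26],[[0.73,1,0],0.64,0.26],[[0.73,1,0],0.64,0.26],[[0.73,1,0],0.64,0.26],[[0.73,1,0],0.64,0.26],[[0.73,1,0],0.64,0.26],[[0.73,1,0],0.64,0.26],[[0.73,1,0],0.64,0.26],[[0.73,1,0],0.64,0.26],[[0.73,1,0],0.64,0.26]]'

```text
t: 2.97
eef_pos: [660.6, 17.5, 404.8]
tcp_rot: [3.141, 0.0, 1.389]
ft_force: [-0.2, -0.7, 0.9]
opening: 0.63
grip_force: 0.0
```

move_arm --commands '[[[-0.25,0.05,0],0,0.26],[[-0.25,0.05,-0.6],0,0.26],[[0,0,-0.9],0,0.26],[[0,0,-0.9],0,0.26],[[0,0,-0.9],0,0.26],[[0,0,-0.9],0,0.26],[[0,0,-0.9],0,0.26],[[0,0,-0.5],0,0.26],[[0,0,-0.33],0,0.26],[[0,0,0],0,0.26],[[0,0,0],0,-0.2],[[0,0,0],0,-0.35],[[0,0,0],0,-0.45],[[0,0,0],0,-0.5],[[0,0,0],0,-0.6],[[0,0,0],0,-1],[[0,0,0],0,-1],[[0,0,0],0,-1]]'

```text
t: 4.47
eef_pos: [644.9, 18.7, 227.2]
tcp_rot: [3.141, -0.0, 1.387]
ft_force: [-0.7, -0.1, 3.0]
opening: 0.228
grip_force: 30.0
```

move_arm --commands '[[[0,0,0.5],0,-1],[[0,0,0.9],0,-1],[[-0.3,0,0.9],0,-1],[[-0.6,-0.04,0.7],0,-1],[[-0.9,-0.04,0],0,-1],[[-0.9,-0.05,0],0,-1],[[-0.9,-0.05,0],0,-1],[[-0.9,-0.05,0],0,-1],[[-0.9,-0.05,0],0,-1],[[-0.8,-0.05,-0.3],0,-1],[[-0.4,0,-0.6],0,-1],[[-0.23,0,-0.5],0,-1],[[0,0,0],0,-1],[[0,0,0],0,-1]]'

```text
t: 5.63
eef_pos: [440.2, 8.7, 274.9]
tcp_rot: [-3.141, 0.0, 1.387]
ft_force: [0.8, 0.1, -0.5]
opening: 0.231
grip_force: 30.0
```

```bash
cat > l.py <<'E'
from h import *
import sys
p=read_camera('scene'); s=env.state(); print(np.round(s['eef_pos'],1),np.round(s['tcp_rot'],3),np.round(s['ft_force'],1),s['opening'])
x0,x1,y0,y1=map(int,sys.argv[2:6]); q=p['image'][y0:y1,x0:x1]
cv2.imwrite('pics/'+sys.argv[1],cv2.resize(q,None,fx=6,fy=6,interpolation=2)[:,:,::-1])
E
python3 l.py a1.png 240 370 110 210
```

```text
[440.6   8.7 275.3] [ 3.141 -0.     1.387] [ 0.2 -0.1  0.1] 0.22877027429504246
```

View pics/a1.png

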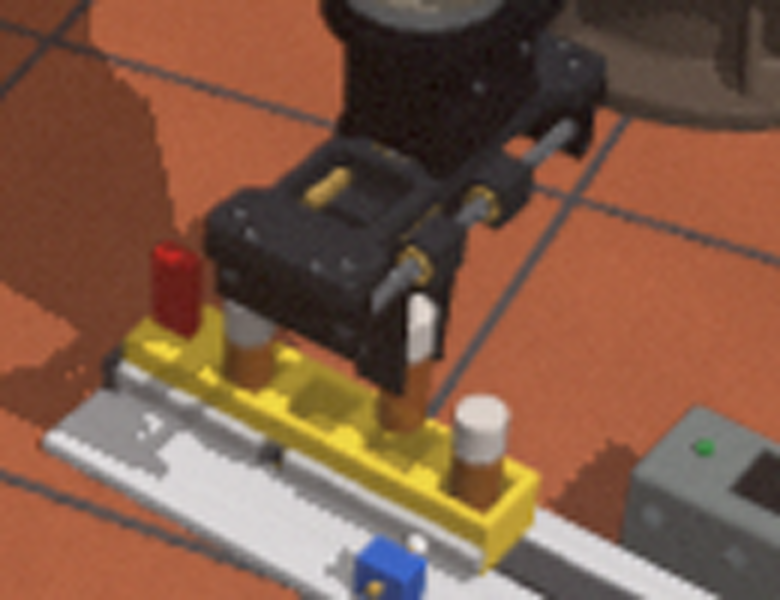

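The crop shows the vial held upright, its base at about (402,428), above the empty pocket 2 at about (400,450). The carriage vials at (250,350) and (480,440) are undisturbed. I lower it and watch the force.

move_arm --commands '[[[0,0,-0.3],0,-1],[[0,0,-0.2],0,-1],[[0,0,-0.15],0,-1],[[0,0,-0.1],0,-1],[[0,0,0],0,-1]]'

```text
t: 6.1
eef_pos: [440.1, 8.8, 252.0]
tcp_rot: [-3.141, 0.0, 1.387]
ft_force: [-0.2, -1.1, -0.1]
opening: 0.23
grip_force: 30.0
```

move_arm --commands '[[[0,0,-0.2],0,-1],[[0,0,-0.12],0,-1],[[0,0,0],0,-1]]'

```text
t: 6.35
eef_pos: [439.9, 8.8, 242.1]
tcp_rot: [-3.141, 0.0, 1.387]
ft_force: [-0.3, 0.2, -0.5]
opening: 0.229
grip_force: 30.0
```

move_arm --commands '[[[0,0,0],0,-0.3],[[0,0,0],0,0],[[0,0,0],0,0.26],[[0,0,0],0,0.26],[[0,0,0],0,0.26],[[0,0,0.5],0,0.26],[[0,0,0.9],0,0.26],[[0,0,0.9],0,0.26],[[0.4,0.15,0.63],0,0.26],[[0.8,0.3,0],0,0.26],[[0.95,0.4,0],0,0.26],[[0.95,0.4,0],0,0.26],[[0.95,0.4,0],0,0.26],[[0.95,0.4,0],0,0.26],[[0.95,0.4,0],0,0.26],[[0.8,0.3,0],0,0.26],[[0.4,0.15,0],0,0.26],[[0.19,0.09,0],0,0.26],[[0,0,0],0,0.26]]'

```text
t: 7.93
eef_pos: [660.6, 98.9, 330.1]
tcp_rot: [-3.141, 0.0, 1.387]
ft_force: [0.1, -0.2, 1.0]
opening: 0.631
grip_force: 0.0
```

```bash
python3 - <<'E'
from h import *
s=env.state(); print(np.round(s['eef_pos'],1),np.round(s['tcp_rot'],3))
for n in('top','scene'):
    p=read_camera(n); cv2.imwrite(f'pics/b_{n}.png',cv2.resize(p['image'][140:300,190:350],None,fx=4,fy=3.7,interpolation=2)[:,:,::-1])
im=[cv2.imread(f'pics/b_{n}.png')[:, :] for n in('top','scene')]
cv2.imwrite('pics/b.png',cv2.resize(np.hstack(im),(800,370)))
E
```

```text
[660.6  98.9 330.1] [-3.141  0.     1.387]
```

View pics/b.png

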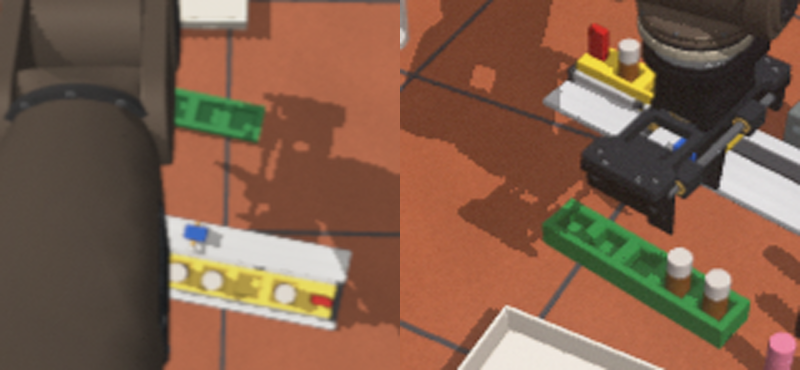

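The top view shows three caps in the carriage at (178,273), (212,280) and (286,293), so pocket 2 is filled. The rack still has two vials. I pick up the +40 one.

move_arm --commands '[[[0.03,0,-0.5],0,0.26],[[0,0,-0.9],0,0.26],[[0,0,-0.9],0,0.26],[[0,0,-0.7],0,0.26],[[0,0,-0.43],0,0.26],[[0,0,0],0,0.26],[[0,0,0],0,-0.2],[[0,0,0],0,-0.35],[[0,0,0],0,-0.45],[[0,0,0],0,-0.5],[[0,0,0],0,-0.6],[[0,0,0],0,-1],[[0,0,0],0,-1],[[0,0,0],0,-1]]'

```text
t: 9.2
eef_pos: [661.1, 98.5, 228.1]
tcp_rot: [3.141, -0.0, 1.387]
ft_force: [0.2, 0.0, 2.8]
opening: 0.228
grip_force: 30.0
```

move_arm --commands '[[[0,0,0.5],0,-1],[[0,0,0.9],0,-1],[[0,0,0.9],0,-1],[[-0.4,-0.2,0.9],0,-1],[[-0.8,-0.45,0.05],0,-1],[[-0.9,-0.5,0],0,-1],[[-0.9,-0.5,0],0,-1],[[-0.9,-0.5,0],0,-1],[[-0.9,-0.5,0],0,-1],[[-0.9,-0.5,0],0,-1],[[-0.9,-0.5,0],0,-1],[[-0.6,-0.38,0],0,-1],[[-0.3,-0.2,0],0,-1],[[-0.11,-0.05,-0.5],0,-1],[[0,0,-0.7],0,-1],[[0,0,-0.45],0,-1],[[0,0,0],0,-1],[[0,0,0],0,-1]]'

```text
t: 10.7
eef_pos: [433.2, -29.9, 275.6]
tcp_rot: [-3.141, -0.0, 1.387]
ft_force: [0.2, 0.5, 0.2]
opening: 0.228
grip_force: 30.0
```

move_arm --commands '[[[0,0,-0.3],0,-1],[[0,0,-0.2],0,-1],[[0,0,-0.15],0,-1],[[0,0,-0.1],0,-1],[[0,0,0],0,-1]]'

```text
t: 11.12
eef_pos: [432.8, -29.9, 253.1]
tcp_rot: [-3.141, -0.0, 1.387]
ft_force: [-0.3, -0.3, 0.3]
opening: 0.232
grip_force: 30.0
```

move_arm --commands '[[[0,0,-0.2],0,-1],[[0,0,-0.13],0,-1],[[0,0,0],0,-1],[[0,0,0],0,-0.3],[[0,0,0],0,0],[[0,0,0],0,0.1],[[0,0,0],0,0.1],[[0,0,0],0,0.1],[[0,0,0.5],0,0.1],[[0,0,0.9],0,0.1],[[0,0,0.9],0,0.1],[[-0.1,-0.5,0.6],0,0.1],[[-0.15,-0.9,0],0,0.1],[[-0.15,-0.8,0],0,0.1],[[-0.08,-0.4,0],0,0.1],[[0,0,0],0,0.1]]'

```text
t: 12.45
eef_pos: [418.0, -109.6, 330.6]
tcp_rot: [3.141, 0.0, 1.385]
ft_force: [0.9, 0.4, -0.6]
opening: 0.552
grip_force: 0.0
```

```bash
python3 l.py d1.png 240 370 110 210; python3 - <<'E'
from h import *
p=read_camera('top'); cv2.imwrite('pics/d2.png',cv2.resize(p['image'][215:290,195:335],None,fx=5.5,fy=5.5,interpolation=2)[:,:,::-1])
E
```

```text
[ 418.1 -108.6  330.5] [3.141 0.    1.385] [ 0.3 -0.1 -0. ] 0.5498623528359045
```

View pics/d1.png

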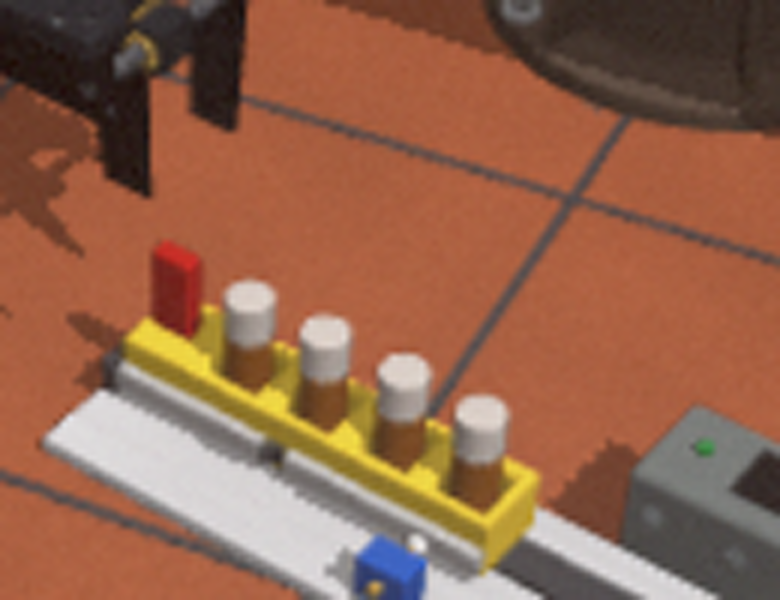

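View pics/d2.png

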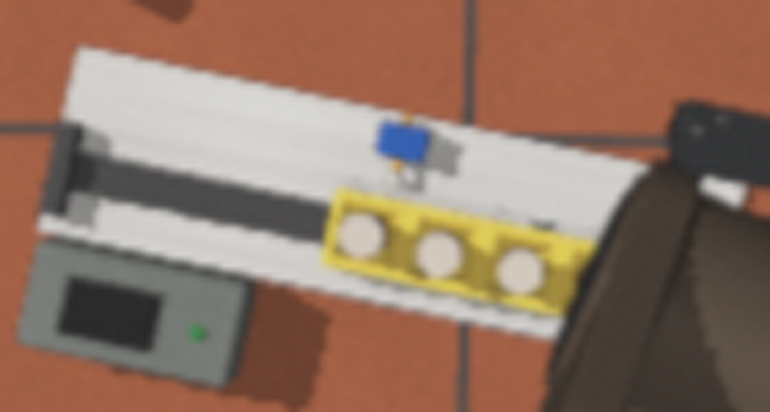

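Both crops show all four vials seated at equal height, with the gripper above the red handle. The notch is at scene (273,455) and top (543,224). I work out the travel to the ball.

```bash
python3 - <<'E'
from h import *
a=-.183; u=np.array([-np.sin(a),np.cos(a),0]); n=np.array([np.cos(a),np.sin(a),0])
o=np.array([433.3,-28.2,0])
T,S_=read_camera('top'),read_camera('scene')
for p,nt,cat in((T,(195+543/5.5,215+224/5.5),(267.8,240.4)),(S_,(240+273/6,110+455/6),(305.2,205.1))):
    c,d=ray(p,nt)
    for xx in(20,23):
        k=(xx-(c-o)@n)/(d@n); X=c+k*d; print('notch y,z',xx,np.round([(X-o)@u,X[2]],1))
    for z in(22,28): X=at_z(p,cat,z); print('catch y',z,np.round([(X-o)@u,(X-o)@n],1))
    for z in(24,30): X=at_z(p,nt,z); print('notch@z',z,np.round([(X-o)@u,(X-o)@n],1))
E
```

```text
notch y,z 20 [ -15.7 -233.9]
notch y,z 23 [-10.3   1.7]
catch y 22 [71.6 51. ]
catch y 28 [71.3 51. ]
notch@z 24 [-9.8 23.3]
notch@z 30 [-9.7 23.4]
notch y,z 20 [-10.6  21. ]
notch y,z 23 [-8.4 24.6]
catch y 22 [71.1 46.6]
catch y 28 [74.1 51.5]
notch@z 24 [-8.8 22.5]
notch@z 30 [-5.2 27.5]
```

move_arm --commands '[[[0,0.04,-0.4],0,0.1],[[0,0,-0.8],0,0.1],[[0,0,-0.8],0,0.1],[[0,0,-0.6],0,0.1],[[0,0,-0.35],0,0.1],[[0,0,0],0,0.1],[[0,0,0],0,-0.3],[[0,0,0],0,-0.5],[[0,0,0],0,-0.6],[[0,0,0],0,-0.7],[[0,0,0],0,-0.8],[[0,0,0],0,-1],[[0,0,0],0,-1],[[0,0,0],0,-1]]'

```text
t: 13.82
eef_pos: [419.0, -107.0, 242.2]
tcp_rot: [3.139, 0.001, 1.387]
ft_force: [5.5, -0.6, -1.1]
opening: 0.125
grip_force: 30.0
```

move_arm --commands '[[[0.03,0,0],0,-1],[[0,0,0],0,-1],[[0.02,0.1,0],0,-1],[[0.037,0.2,0],0,-1],[[0.046,0.25,0],0,-1],[[0.046,0.25,0],0,-1],[[0.046,0.25,0],0,-1],[[0.046,0.25,0],0,-1],[[0.046,0.25,0],0,-1],[[0.046,0.25,0],0,-1],[[0.046,0.25,0],0,-1],[[0.037,0.2,0],0,-1],[[0.02,0.1,0],0,-1],[[0.01,0.05,0],0,-1],[[0,0,0],0,-1],[[0,0,0],0,-1]]'

```text
t: 15.15
eef_pos: [432.9, -34.5, 242.1]
tcp_rot: [3.14, -0.0, 1.387]
ft_force: [2.6, 2.3, 5.5]
opening: 0.125
grip_force: 30.0
```

move_arm --commands '[[[0,0,0],0,-1],[[0,0,0],0,-1]]'

```text
t: 15.32
eef_pos: [432.9, -34.5, 242.1]
tcp_rot: [3.14, -0.0, 1.387]
ft_force: [3.4, 1.9, 5.1]
opening: 0.125
grip_force: 30.0
```

move_arm --commands '[[[0.006,0.033,0],0,-1],[[0.006,0.033,0],0,-1],[[0,0,0],0,-1],[[0,0,0],0,-1]]'

```text
t: 15.65
eef_pos: [433.3, -32.5, 242.1]
tcp_rot: [3.14, -0.0, 1.387]
ft_force: [3.9, 4.0, 5.7]
opening: 0.125
grip_force: 30.0
```

move_arm --commands '[[[0.006,0.033,0],0,-1],[[0.006,0.033,0],0,-1],[[0,0,0],0,-1],[[0,0,0],0,-1]]'

```text
t: 15.98
eef_pos: [433.7, -30.4, 242.1]
tcp_rot: [3.14, -0.0, 1.387]
ft_force: [5.3, 5.8, 4.2]
opening: 0.122
grip_force: 30.0
```

move_arm --commands '[[[0.006,0.033,0],0,-1],[[0,0,0],0,-1],[[0,0,0],0,-1]]'

```text
t: 16.23
eef_pos: [433.8, -29.4, 242.1]
tcp_rot: [3.14, -0.0, 1.387]
ft_force: [4.5, 6.4, 4.3]
opening: 0.121
grip_force: 30.0
```

move_arm --commands '[[[0.006,0.033,0],0,-1],[[0,0,0],0,-1],[[0,0,0],0,-1]]'

```text
t: 16.48
eef_pos: [434.0, -28.5, 242.1]
tcp_rot: [3.14, -0.0, 1.387]
ft_force: [4.0, 4.1, 5.8]
opening: 0.124
grip_force: 30.0
```

```bash
python3 l.py e1.png 240 370 110 210
```

```text
[434.  -28.5 242.1] [ 3.14  -0.     1.387] [3.1 4.1 5.3] 0.12336145819852651
```

View pics/e1.png

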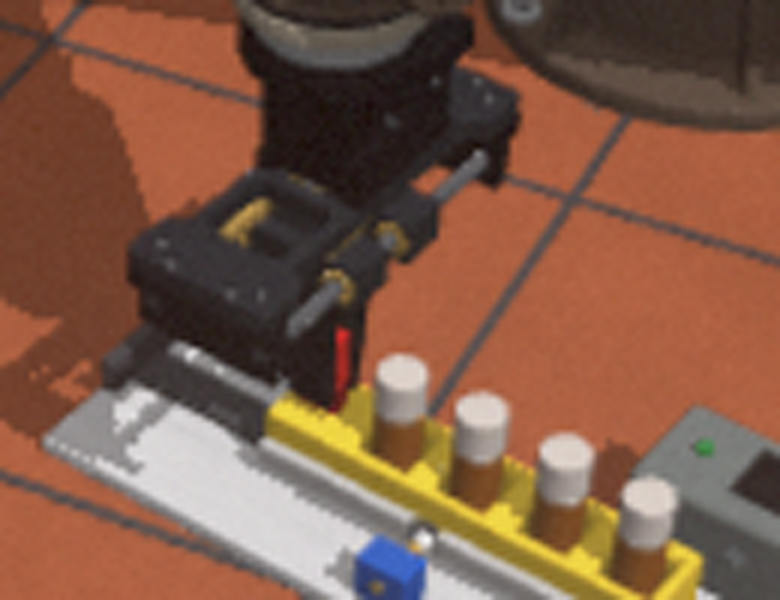

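The view shows the ball at about (425,535), at the dark notch in the strip. The forward pull has peaked at about 7 N and is falling, so the centre is 1–2 mm ahead.

move_arm --commands '[[[0.006,0.033,0],0,-1],[[0,0,0],0,-1],[[0,0,0],0,-1],[[0,0,0],0,-1]]'

```text
t: 16.87
eef_pos: [434.1, -27.9, 242.1]
tcp_rot: [3.14, 0.0, 1.387]
ft_force: [2.6, -3.2, 6.6]
opening: 0.127
grip_force: 30.0
```

move_arm --commands '[[[0.003,0.016,0],0,-1],[[0,0,0],0,-1],[[0,0,0],0,-1],[[0,0,0],0,-1]]'

```text
t: 17.2
eef_pos: [434.2, -27.6, 242.1]
tcp_rot: [3.14, 0.0, 1.387]
ft_force: [0.9, -5.5, 5.9]
opening: 0.122
grip_force: 30.0
```

move_arm --commands '[[[-0.004,-0.02,0],0,-1],[[0,0,0],0,-1],[[0,0,0],0,-1],[[0,0,0],0,-1],[[0,0,0],0,-1]]'

```text
t: 17.62
eef_pos: [434.1, -28.0, 242.1]
tcp_rot: [3.14, 0.0, 1.387]
ft_force: [1.1, -3.7, 5.8]
opening: 0.128
grip_force: 30.0
```

```bash
python3 l.py e2.png 240 370 110 210; sleep 0; python3 c.py 2>/dev/null | grep r80
```

```text
[434.1 -28.  242.1] [3.14  0.    1.387] [ 2.8 -3.4  6. ] 0.12504471184584987
```

View pics/e2.png

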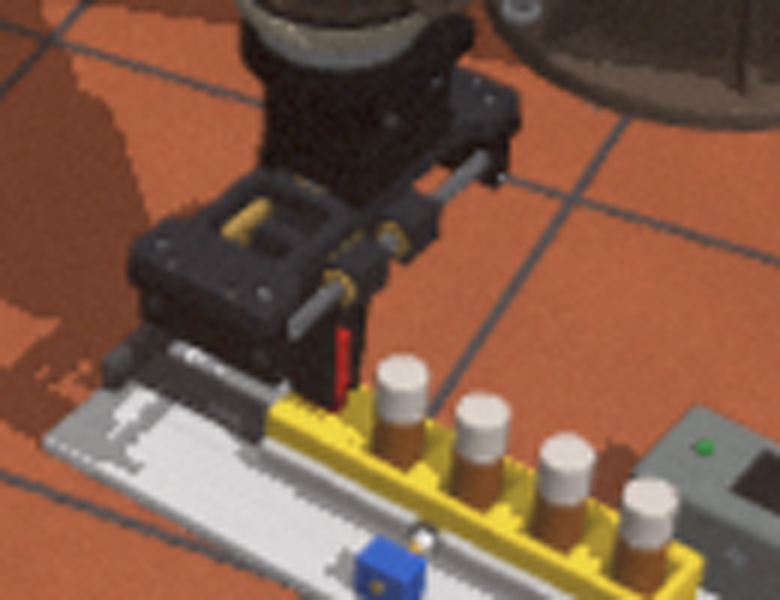

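The ball sits in the notch at (425,535), all four vials are seated, and the grip holds at 30 N. I hand the job in.

```bash
python3 -c "
from cell import env
print(env.job_done())"
```

```text
the job is handed in; nothing more can be done
None
```

I filled pockets 1 and 2 with spare vials from the rack and left the third spare in place; the carriage is in the notch, the gripper is still holding the red handle, and the job is handed in (result not reported).

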